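Feel out the root gap and wedge the gauge at its tight place

TASK

Take the thin-bladed gauge, the one with the shorter handle, from the wooden rack, lower its blade into the wide end of the tapering gap between the two steel bars of the welding fixture, and slide it towards the narrow end until it is nipped snugly between both bars (a firm drag of about 8 N along the gap), without forcing it. Let go and leave it standing there by itself, nipped, to hold the gap for the next tack, and leave the thicker gauge and the other things on the bench alone.

Things in the scene. Friction and masses are not known exactly. Their poses are not given: they have to be found in the camera images.
- thin_gauge: The gauge to use. Steel blade 8 mm thick (its y), 16 mm wide (x), 38 mm long, under a black handle 18 mm thick (y), 24 wide (x), 44 tall. Origin: centre of the blade's lower end; z up: blade 0 to 38 mm, handle 38 to 82 mm. About 190 g. It starts upright in either slot of the rack, handle resting on the rack's top, blade fairly loose in the slot.
- thick_gauge: A gauge not to be used, in the rack's other slot: a blade 12 mm thick and a visibly bigger black handle, 18 mm thick, 32 wide, 62 tall. Same origin and axes.
- rack: Wooden block 130 x 46 x 42 mm, fixed. Origin: centre of its underside. Two slots right through it, at x = -35 and +35 mm on its long (x) axis, each 19 mm along x and 14 mm along y. The handles stand on its top, thickness along the rack's y.
- datum_bar: Rigid dark steel bar of the fixture, on a base plate 12 mm thick. Origin: on the base plate's top, in the plane of the bar's gap-side face, mid-length. x along the bar to the narrow end of the gap, y across the gap away from this bar, z up; it fills x -110 to 110, y -30 to 0, z 0 to 25 mm. The gauge must end with its blade flat along this face, blade centre about 4 mm off it.
- gap_wide (a point): Point in the gap near its wide end, level with the bar tops: 75 mm before mid-length (datum bar x = -75 mm), 10 mm off the datum bar's face. The gap here is about 15 to 22 mm wide and 25 mm deep. Facing the datum bar stands a second bar of the same size (not tracked); the gap narrows evenly by about 1 mm every 12 mm towards the narrow end.
- gap_narrow (a point): Point on the top edge of the datum bar's gap face at the narrow end (datum bar x = 110 mm), gap about 0.3 to 7 mm there. The exact gap differs each time by some 6 mm: the blade's leading edge first touches both bars anywhere from 20 to 96 mm past mid-length; a snug fit comes 2 to 6 mm later.
- fixture: Steel base plate of the fixture, 270 x 160 x 12 mm, fixed; axes as the datum bar, origin 12 mm under its. The second bar gives sideways on springs, about 60 N/mm. Dry steel, friction about 0.6. Rubbing on one bar alone also drags but is no fit: both must squeeze the blade and go on doing so when it is let go. 8 N of drag with both touching is about 7 N of squeeze; over 16 N is forced.
- hammer: Hammer lying on the bench, a bystander.
- brush: Brush lying on the bench, a bystander.
- magnet: Flat triangular welding magnet, 110 mm, a bystander.
- spray: Upright can 56 mm wide, 180 mm tall, a bystander.
- pipe_stub: Short upright pipe piece 48 mm wide, 35 mm tall, a bystander.
Things that resemble listed ones, but are neither listed nor needed, are in the scene too. What is shaped like the thin_gauge but pink or yellow is not meant.

How it is judged:
By the outcome, as a careful person would: the job done as asked, in the order asked, and still so for the second after the job is handed in, with the robot touching nothing.
It also fails if it takes over 67 s, if anything falls off the work surface, if the arm or the gripper's body presses on something with over 40 N, if the wrist force passes 120 N, or if a joint passes its speed limit or range.

ROBOT

A 7-joint arm with a two-finger parallel gripper is mounted at the origin on the work surface. World frame = base frame: x ahead of the robot, y to its left, z up, the work surface at z = 0. Lengths are in m, angles in degrees, forces in N, time in s.
With the tool pointing down it reaches from about 0.4 to 0.875 m from the base axis. Payload 4.4 kg.
Tool frame: the origin (TCP) lies between the finger pads; the fingertips stand 11 mm ahead of it and the grasp point (between the pads) lies 8 mm behind it; z points along the fingers, y is the line along which they close (so a half turn about z gives the same grasp; the last joint's range is limited). The gripper opens to 85 mm and grips with 20 to 120 N. Pads are 22 mm wide; open, the fingers measure 114 mm over their backs; the gripper's body (76 mm by 85 mm) begins 54 mm behind the grasp point. The pads swing forward as they close: fully open they stand 13 mm farther back than shut.
Start: joints at [62.922, 36.005, 2.206, 86.941, -1.547, 57.084, -1.146], TCP at [0.257, -0.597, 0.242] pointing down, gripper open.
Joint ranges: [-175.42, 175.42], [-21.48, 121.26], [-71.46, 75.88], [10.55, 141.38], [-63.04, 243.04], [13.31, 113.54], [-168.57, 168.57]. Speed limits (degrees/s): [147.25, 147.25, 180, 180, 180, 180, 180].

INTERFACE

Orientations are given as a 3x3 rotation matrix whose columns are the frame's x, y, z axes.
In Python, from workcell import * gives the robot as it stands.
- The arm moves only by the tool carry_out, never from a script. Its argument "rows" is a list of rows, each a list of 4 numbers: the shift along the tool's x, y, z in mm, then the turn about the tool's z in degrees. In form: [[x, y, z, yaw], ...]. A call has 1 to 12 rows; each row is the pose to reach, as a shift and turn from the pose commanded when the call began, along the tool's axes at that moment; what a row does not reach only later rows make up. A row lasts 1/8 s, in which the tool goes at most 62.5 mm and 10.7 degrees, less where a joint would pass 70% of its speed; a pose out of reach is approached as far as the arm can. A call with a gripper value outside its range is refused whole. "hand" is the opening, from 0 (shut) to 1 (fully open), set as the call begins (left out, the last holds). The fingers move at their own pace and stop on an object; the grip force is fixed at half the most. Time passes only in rows, so rows that repeat a pose let the fingers close. It gives the time, the measured TCP pose, the force, the opening and the grip force at its end, in the units of the state.
- sense(): the state, without advancing time (a new reading comes with each control period).
- camera(name): name is "scene" or "top" or "wrist"; returns a dict with "color" (420x560x3 uint8, blue, green, red), "intrinsics" (3x3 intrinsics, pixels), "world_from_camera" (4x4, takes a point from camera to world coordinates). Camera axes: x right, y up, looking along -z (the intrinsics and any distortion apply to the point x, -y, -z); pixel columns grow to the right and rows downward; lengths in m; the calibration is good to about 2 mm. A picture is of the moment at which its call begins. There is no depth.
- sign_off(): hands the job in; it is judged then, once.
The state is a dict: "time": time; "joint_pos": joint angles; "joint_velocities": joint speeds; "tau": joint torques, N m; "tool_pos": TCP position; "ee_rot": TCP orientation; "force": force on the tool from outside, world axes, zero at the start; "ft_torque": the same for the moment, N m; "finger_gap": opening from 0.0 (shut) to 1.0 (fully open); "gripper_force": force on a finger pad.
Only numpy, scipy, OpenCV 4.12 (cv2) and the standard library are available. Lean on these libraries where they do the work, as an engineer would, in place of code of your own. Each camera call takes 0.05 s, during which the arm holds its last target. There are 200 camera calls.

## Working session

There is one attempt and no reset: what is moved stays moved. The work goes in short steps, Python scripts to look and compute and a tool call to move; the robot and the scene stay as the last step left them, time stands still between calls to the robot, and variables do not carry over. Pictures are saved under pics/ and viewed, at most 10 in all, crops included, and the job is handed in when it is done.

Besides the shell and the picture viewer there is one more tool, called after "Request:" by a JSON object that holds its "name" and its "arguments". carry_out: Moves the arm, as the interface text tells. Its arguments: {"type":"object","properties":{"rows":{"type":"array","items":{"type":"array","items":{"type":"number"}}},"hand":{"type":"number"}},"required":["rows"]}

```bash
mkdir -p pics; python3 - <<'E'
from workcell import *
import cv2,numpy as np,pickle
d={}
for n in("scene","top","wrist"):
    c=camera(n); d[n]=c; cv2.imwrite(f"pics/{n}0.png",c["color"]); print(n,np.round(c["intrinsics"],1).tolist(),np.round(c["world_from_camera"],3).tolist())
pickle.dump(d,open("c0.pkl","wb"))
s=sense();print(s["time"],s["tool_pos"],np.round(s["ee_rot"],3).tolist(),s["force"],s["finger_gap"])
E
```

```text
scene [[500.4, 0.0, 269.8], [0.0, 500.4, 201.2], [0.0, 0.0, 1.0]] [[-0.819, -0.311, 0.481, 1.167], [0.573, -0.43, 0.698, 0.879], [-0.01, 0.848, 0.531, 0.72], [0.0, 0.0, 0.0, 1.0]]
top [[470.7, 0.0, 279.9], [0.0, 470.7, 209.6], [0.0, 0.0, 1.0]] [[0.026, 0.988, -0.154, 0.31], [-1.0, 0.025, -0.009, -0.025], [-0.005, 0.154, 0.988, 1.459], [0.0, 0.0, 0.0, 1.0]]
wrist [[341.2, 0.0, 281.3], [0.0, 341.2, 211.7], [0.0, 0.0, 1.0]] [[0.396, 0.885, 0.244, 0.319], [-0.918, 0.383, 0.104, -0.57], [-0.001, -0.265, 0.964, 0.373], [0.0, 0.0, 0.0, 1.0]]
0.15 [ 0.25703378 -0.59652893  0.24160091] [[0.918, 0.396, -0.001], [0.396, -0.918, 0.001], [-0.0, -0.001, -1.0]] [-0.06238868  0.3013088   0.07133218] 0.9972023493216243
```

View pics/top0.png

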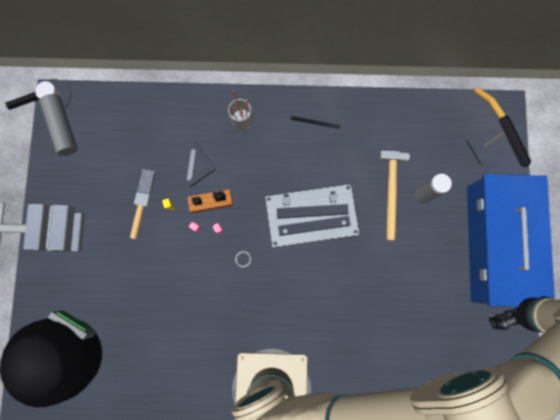

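View pics/scene0.png

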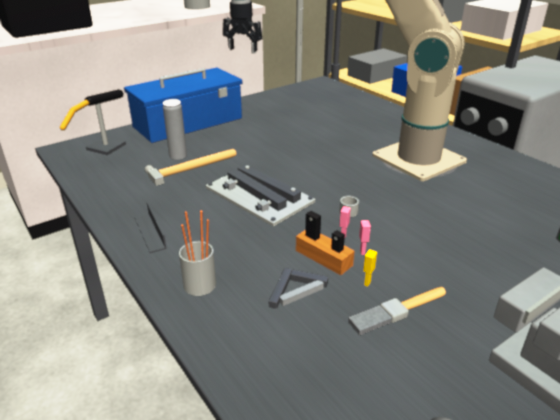

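The top view shows the rack at (210,201) with gauges at (197,201) and (224,197), and the fixture at (312,215). The scene view shows the rack at (325,250), with a tall handle at (313,225) and a short one at (337,240). Pink and yellow lookalikes stand around it.

Candidates in the scene view:
- Black short handle (337,240)
- Black tall handle (313,225), the thick gauge
- Pink (345,220) and (365,235)
- Yellow (370,265)

I choose the black short one, which is (197,201) in the top view. I'll check it in one close crop.

```bash
python3 - <<'E'
import cv2,numpy as np,pickle
d=pickle.load(open("c0.pkl","rb"))
t=d["top"]["color"];s=d["scene"]["color"]
a=cv2.resize(t[180:255,175:365],None,fx=4,fy=4,interpolation=cv2.INTER_CUBIC)
b=cv2.resize(s[160:280,200:390],None,fx=2.4,fy=2.4,interpolation=cv2.INTER_CUBIC)
o=np.zeros((600,800,3),np.uint8);o[:300,:760]=a;o[305:305+288,:456]=b
cv2.imwrite("pics/crop1.png",o)
E
cat > h.py <<'E'
import numpy as np,cv2
def ray(c,px):
    K=np.array(c["intrinsics"]);T=np.array(c["world_from_camera"])
    v=np.linalg.inv(K)@[px[0],px[1],1]; return T[:3,3],T[:3,:3]@[v[0],-v[1],-v[2]]
def onz(c,px,z):
    o,d=ray(c,px); return o+d*(z-o[2])/d[2]
def proj(c,p):
    K=np.array(c["intrinsics"]);T=np.array(c["world_from_camera"])
    q=T[:3,:3].T@(np.array(p)-T[:3,3]); q=K@[q[0],-q[1],-q[2]]; return q[:2]/q[2]
def tri(c1,p1,c2,p2):
    o1,d1=ray(c1,p1);o2,d2=ray(c2,p2)
    t=np.linalg.lstsq(np.c_[d1,-d2],o2-o1,rcond=None)[0]
    return (o1+d1*t[0]+o2+d2*t[1])/2
E
python3 - <<'E'
from h import *;import pickle
d=pickle.load(open("c0.pkl","rb"));t=d["top"];s=d["scene"]
print("rack",onz(t,(210,201),.042));print("thin",onz(t,(197,201),.086),tri(t,(197,200),s,(337,234)));print("thick",onz(t,(224,196),.104))
img=t["color"].astype(int)
m=((img[:,:,2]-img[:,:,0])>50).astype(np.uint8);m[:185]=0;m[215:]=0;m[:,:180]=0;m[:,240:]=0
print("orange",cv2.minAreaRect(cv2.findNonZero(m)))
g=t["color"][175:255,255:370].min(2);mm=(g>105).astype(np.uint8)
c=max(cv2.findContours(mm,cv2.RETR_EXTERNAL,cv2.CHAIN_APPROX_SIMPLE)[0],key=cv2.contourArea)
b=cv2.boxPoints(cv2.minAreaRect(c))+[255,175];print("plate",[onz(t,p,.012).round(3).tolist() for p in b],b)
E
```

```text
rack [0.55234698 0.20298991 0.042     ]
thin [0.54384706 0.23446237 0.086     ] [0.5470615  0.23569528 0.08241017]
thick [0.55763937 0.1527336  0.104     ]
orange ((209.51351928710938, 200.58108520507812), (16.439897537231445, 43.565731048583984), 80.53767395019531)
plate [[0.579, 0.04, 0.012], [0.626, -0.234, 0.012], [0.463, -0.257, 0.012], [0.417, 0.012, 0.012]] [[263.92001438 195.44000435]
 [351.70001221 182.90000343]
 [359.14001465 234.97999573]
 [271.36001587 247.51999664]]
```

View pics/crop1.png

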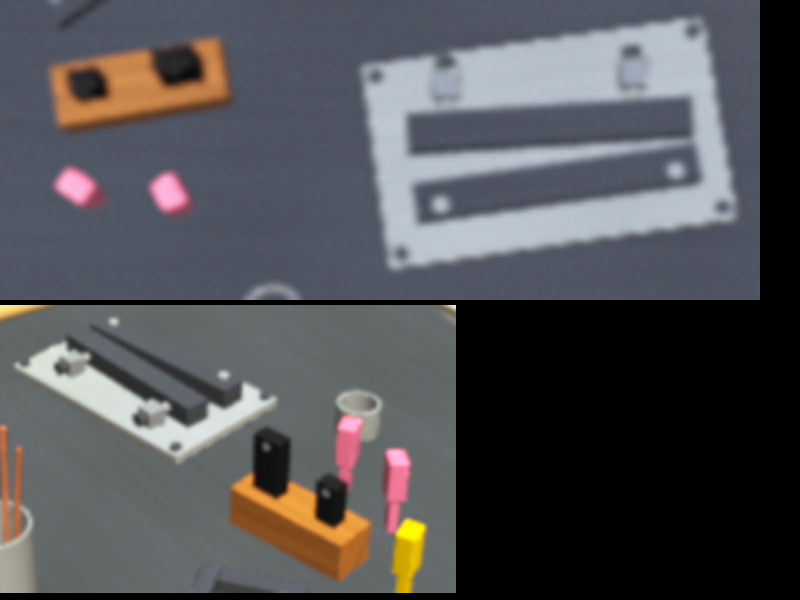

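The lower bar in the top view has the bolts and runs parallel to the plate, so it is the datum bar. The wide end is on the left (+y) and the narrow end on the right. The crop confirms the thin gauge is the shorter black handle in the left slot. Moving over it now.

Request:
{"name": "carry_out", "arguments": {"rows": [[41,-44,0,-7],[81,-88,0,-14],[122,-132,0,-21],[162,-177,0,-28],[203,-221,0,-35],[244,-265,0,-42],[284,-309,0,-49],[325,-353,0,-56],[365,-398,0,-63],[406,-442,0,-70],[447,-486,0,-75],[487,-530,0,-75]], "hand": 0.7}}

```text
time: 1.65
tool_pos: [0.4953, 0.0841, 0.2423]
ee_rot: [[-0.145, 0.989, 0.0], [0.989, 0.145, -0.0], [-0.0, 0.0, -1.0]]
force: [1.4, -0.8, 0.8]
finger_gap: 0.701
gripper_force: 0.0
```

Request:
{"name": "carry_out", "arguments": {"rows": [[36,18,0,0],[72,37,0,0],[108,55,0,0],[143,73,0,0],[143,73,0,0],[143,73,0,0]]}}

```text
time: 2.4
tool_pos: [0.546, 0.2336, 0.2418]
ee_rot: [[-0.144, 0.99, -0.001], [0.99, 0.144, -0.001], [-0.001, -0.001, -1.0]]
force: [0.4, -1.0, 0.2]
finger_gap: 0.699
gripper_force: 0.0
```

```bash
python3 - <<'E'
from workcell import *
import cv2,pickle
from h import *
c=camera("wrist");pickle.dump(c,open("w1.pkl","wb"));cv2.imwrite("pics/w1.png",c["color"])
s=sense();print(s["tool_pos"],np.round(s["force"],2))
img=c["color"].astype(int)
m=((img[:,:,2]-img[:,:,0])>60)&(img[:,:,1]<img[:,:,2]*.75);m=cv2.morphologyEx(m.astype(np.uint8),cv2.MORPH_OPEN,np.ones((5,5)))
for k in cv2.findContours(m,cv2.RETR_EXTERNAL,cv2.CHAIN_APPROX_SIMPLE)[0]:
    if cv2.contourArea(k)>400: print(cv2.contourArea(k),cv2.boxPoints(cv2.minAreaRect(k)).tolist())
print(proj(c,s["tool_pos"]))
E
```

```text
[0.54612401 0.23301083 0.24196736] [-0.16 -0.02  0.39]
4774.0 [[260.2799987792969, 150.0399932861328], [307.0799865722656, 147.4399871826172], [314.0984802246094, 273.77227783203125], [267.2984924316406, 276.372314453125]]
[281.21932037 284.63269378]
```

View pics/w1.png

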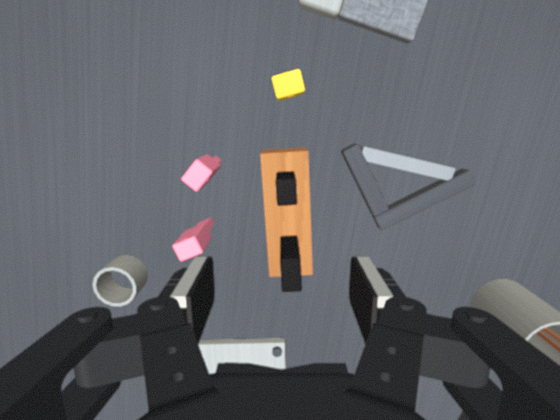

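The wrist view shows the rack at (288,212), the thin gauge's handle at (286,188) and the thick one at (290,262). I'll compute the poses of the rack and the gauge.

```bash
python3 - <<'E'
import cv2,pickle
from h import *
c=pickle.load(open("w1.pkl","rb"));img=c["color"].astype(int)
print(np.array(c["world_from_camera"]).round(3).tolist())
m=((img[:,:,2]-img[:,:,0])>60)&(img[:,:,1]<img[:,:,2]*.75)
b=[onz(c,p,.042) for p in ((260.3,150),(307.1,147.4),(314.1,273.8),(267.3,276.4))]
print(np.round(b,4).tolist(),np.mean(b,0))
sub=(img[160:215,262:310].max(2)<60).astype(np.uint8)
k=max(cv2.findContours(sub,cv2.RETR_EXTERNAL,cv2.CHAIN_APPROX_NONE)[0],key=cv2.contourArea)
r=cv2.minAreaRect(k);bp=cv2.boxPoints(r)+[262,160];print(r,bp.tolist(),[onz(c,p,.086)[:2].round(4).tolist() for p in bp],[onz(c,p,.042)[:2].round(4).tolist() for p in bp])
# handle prediction: rack-based
rx=(b[0]+b[1]-b[2]-b[3])/2;rx/=np.linalg.norm(rx);print("rackx",rx,np.degrees(np.arctan2(rx[1],rx[0])))
ctr=np.mean(b,0)+.035*rx;print("slot",ctr,"predict top px",proj(c,[ctr[0],ctr[1],.086]),proj(c,[ctr[0],ctr[1],.042]))
E
```

```text
[[0.989, -0.14, -0.038, 0.536], [0.145, 0.954, 0.264, 0.301], [-0.0, -0.267, 0.964, 0.373], [0.0, 0.0, 0.0, 1.0]]
[[0.5206, 0.2678, 0.042], [0.5646, 0.2767, 0.042], [0.5938, 0.1474, 0.042], [0.5451, 0.1372, 0.042]] [0.55601555 0.20725999 0.042     ]
((23.638120651245117, 28.124309539794922), (31.00971221923828, 17.659767150878906), 86.98721313476562) [[276.00552463531494, 173.10497188568115], [293.64088249206543, 172.17679500579834], [295.2707176208496, 203.14364624023438], [277.6353588104248, 204.0718231201172]] [[0.5383, 0.2549], [0.553, 0.2579], [0.5586, 0.2314], [0.5436, 0.2283]] [[0.5387, 0.2479], [0.5556, 0.2513], [0.562, 0.2208], [0.5447, 0.2172]]
rackx [-2.01951206e-01  9.79395584e-01  2.09158873e-16] 101.65108347481147
slot [0.54894726 0.24153883 0.042     ] predict top px [286.04086595 190.20298111] [285.4622551  180.96825629]
```

Request:
{"name": "carry_out", "arguments": {"rows": [[6,4,30,-3],[6,4,70,-3],[6,4,110,-3],[6,4,145,-3],[6,4,165,-3],[6,4,178,-3],[6,4,180,-3],[6,4,180,-3]], "hand": 0.6}}

```text
time: 3.45
tool_pos: [0.55, 0.241, 0.063]
ee_rot: [[-0.196, 0.981, 0.001], [0.981, 0.196, 0.0], [0.0, 0.001, -1.0]]
force: [-0.1, 0.2, 0.4]
finger_gap: 0.601
gripper_force: 0.0
```

Request:
{"name": "carry_out", "arguments": {"rows": [[0,0,0,0],[0,0,0,0],[0,0,0,0],[0,0,0,0],[0,0,0,0],[0,0,0,0],[0,0,0,0],[0,0,0,0]], "hand": 0}}

```text
time: 4.45
tool_pos: [0.5498, 0.2412, 0.0632]
ee_rot: [[-0.196, 0.981, 0.001], [0.981, 0.196, 0.0], [-0.0, 0.001, -1.0]]
force: [-2.2, -0.3, 5.8]
finger_gap: 0.204
gripper_force: 58.9
```

Request:
{"name": "carry_out", "arguments": {"rows": [[0,0,-15,0],[0,0,-45,0],[0,0,-85,0],[0,0,-120,0],[-50,-15,-140,0],[-105,-31,-150,0],[-160,-47,-150,0],[-215,-63,-150,0],[-270,-79,-150,0],[-325,-95,-150,0],[-380,-112,-150,0],[-415,-124,-150,0]]}}

```text
time: 5.95
tool_pos: [0.5082, -0.1938, 0.2128]
ee_rot: [[-0.193, 0.981, -0.0], [0.981, 0.193, -0.001], [-0.001, -0.0, -1.0]]
force: [-0.3, 0.8, -1.9]
finger_gap: 0.202
gripper_force: 58.8
```

Request:
{"name": "carry_out", "arguments": {"rows": [[0,0,0,0],[0,0,0,0],[0,0,0,0]]}}

```text
time: 6.32
tool_pos: [0.5096, -0.1884, 0.2126]
ee_rot: [[-0.199, 0.98, 0.0], [0.98, 0.199, 0.001], [0.001, 0.001, -1.0]]
force: [0.0, 0.1, -2.3]
finger_gap: 0.202
gripper_force: 58.8
```

```bash
python3 - <<'E'
from workcell import *
import cv2,pickle
from h import *
c=camera("wrist");pickle.dump(c,open("w2.pkl","wb"));cv2.imwrite("pics/w2.png",c["color"])
s=sense();print(s["tool_pos"],np.round(s["force"],2),np.round(s["ft_torque"],2),np.round(s["ee_rot"],4).tolist())
E
```

```text
[ 0.50958389 -0.18855839  0.21255733] [ 0.3  -0.31 -1.07] [ 0.01 -0.    0.01] [[-0.1987, 0.9801, 0.0003], [0.9801, 0.1987, 0.0006], [0.0005, 0.0004, -1.0]]
```

View pics/w2.png

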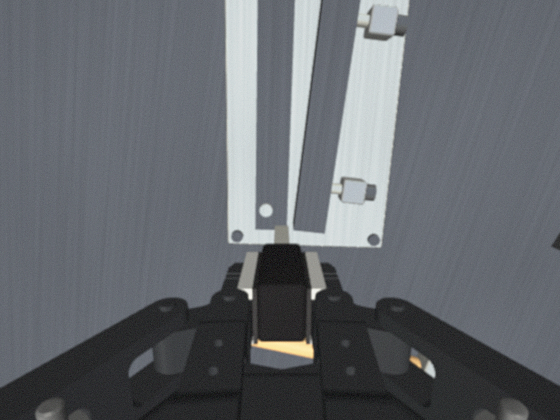

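The wrist view shows the gauge held upright at (281,285). The datum bar runs along cols 258–292 with its narrow end at about (288,228). The second bar runs from (310,228) towards (340,0), and the gap widens upwards in the image. Fitting the bar edges.

```bash
python3 - <<'E'
import cv2,pickle
from h import *
c=pickle.load(open("w2.pkl","rb"));g=cv2.GaussianBlur(c["color"].min(2),(3,3),0).astype(float)
P=[];Q=[]
for r in range(5,215,6):
    d=np.diff(g[r,270:335]);
    i=int(np.argmax(d[:40]));P.append((270+i+.5,r))
    j=int(np.argmin(d[i:]))+i;Q.append((270+j+.5,r))
print(P[::5],Q[::5])
for n,L,z in(("datum",P,.037),("second",Q,.012)):
    W=np.array([onz(c,p,z)[:2] for p in L]);k=np.polyfit(W[:,1],W[:,0],1);r=np.polyval(k,W[:,1])-W[:,0]
    ok=abs(r)<.002;k=np.polyfit(W[ok,1],W[ok,0],1);print(n,k,ok.sum(),len(ok),(np.polyval(k,W[ok,1])-W[ok,0]).std(),"angle",np.degrees(np.arctan2(1,k[0])),W[0],W[-1])
# end of datum bar (narrow), col 272
col=g[215:250,270:276].mean(1);print(col.round().tolist())
s=g[:,262:268].mean(1)
for r in (226,228,230,232):print(r,onz(c,(275,r),.037))
# gauge blade lower end position
print("tcp px at blade end",proj(c,[.5096,-.1886,.1535]))
E
```

```text
[(294.5, 5), (293.5, 35), (292.5, 65), (290.5, 95), (289.5, 125), (288.5, 155), (287.5, 185)] [(319.5, 5), (315.5, 35), (312.5, 65), (308.5, 95), (304.5, 125), (300.5, 155), (296.5, 185)]
datum [-0.17192342  0.48320998] 35 35 0.0002589098587567124 angle 99.75511975244352 [ 0.48944188 -0.03472083] [ 0.51752842 -0.20139254]
second [-0.08879155  0.50821887] 35 35 0.0002696081142267846 angle 95.0740744270008 [ 0.51010245 -0.02326979] [ 0.52618633 -0.2064333 ]
[117.0, 109.0, 104.0, 103.0, 103.0, 104.0, 103.0, 103.0, 103.0, 105.0, 107.0, 108.0, 109.0, 116.0, 140.0, 170.0, 187.0, 192.0, 191.0, 189.0, 188.0, 188.0, 188.0, 188.0, 186.0, 187.0, 184.0, 164.0, 121.0, 70.0, 35.0, 23.0, 22.0, 22.0, 22.0]
226 [ 0.51026558 -0.21981967  0.037     ]
228 [ 0.51065189 -0.22176643  0.037     ]
230 [ 0.51103946 -0.22371957  0.037     ]
232 [ 0.51142831 -0.2256791   0.037     ]
tcp px at blade end [280.92888043 236.68622511]
```

Request:
{"name": "carry_out", "arguments": {"rows": [[40,6,0,0.8],[90,12,0,1.7],[135,19,20,1.7],[148,20.5,50,1.7],[148,20.5,80,1.7],[148,20.5,95,1.7],[148,20.5,95,1.7],[148,20.5,95,1.7]]}}

```text
time: 7.38
tool_pos: [0.5011, -0.0411, 0.1182]
ee_rot: [[-0.167, 0.986, 0.002], [0.986, 0.167, 0.0], [-0.0, 0.002, -1.0]]
force: [0.1, 1.0, -1.6]
finger_gap: 0.203
gripper_force: 58.7
```

```bash
python3 - <<'E'
from workcell import *
import cv2
from h import *
s=sense();print(s["tool_pos"],np.round(s["force"],2),np.round(s["ee_rot"],4).tolist())
c=camera("scene");p=proj(c,s["tool_pos"]).astype(int);print(p)
a=cv2.resize(c["color"][p[1]-40:p[1]+60,p[0]-70:p[0]+70],None,fx=5,fy=5,interpolation=cv2.INTER_CUBIC)
cv2.imwrite("pics/s3.png",a)
E
```

```text
[ 0.50111564 -0.04108816  0.11815668] [ 0.06  1.01 -1.62] [[-0.1667, 0.986, 0.0017], [0.986, 0.1667, 0.0], [-0.0003, 0.0017, -1.0]]
[279 165]
```

View pics/s3.png

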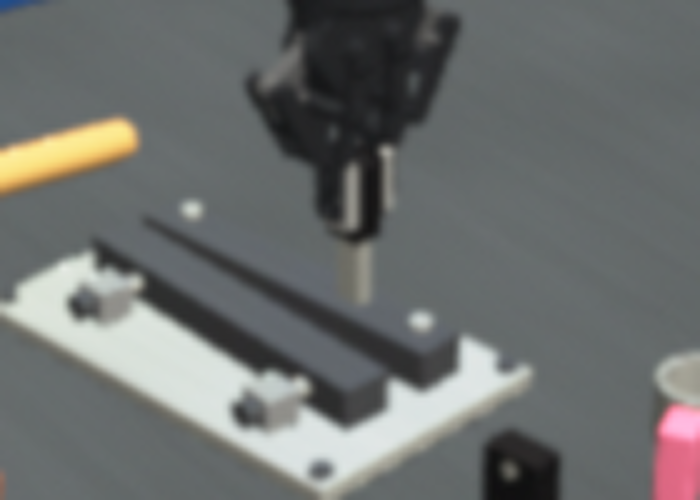

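The scene crop shows the upright blade's tip at (357,300), directly above the wide part of the gap. Lowering.

Request:
{"name": "carry_out", "arguments": {"rows": [[0,0,10,0],[0,0,20,0],[0,0,30,0],[0,0,38,0],[0,0,43,0],[0,0,43,0],[0,0,43,0]]}}

```text
time: 8.3
tool_pos: [0.5005, -0.041, 0.0745]
ee_rot: [[-0.167, 0.986, 0.0], [0.986, 0.167, 0.0], [-0.0, 0.0, -1.0]]
force: [-0.2, 0.2, -2.4]
finger_gap: 0.2
gripper_force: 58.7
```

Request:
{"name": "carry_out", "arguments": {"rows": [[0,0,0,0],[0,0,0,0],[0,0,0,0],[0,0,0,0]]}}

```text
time: 8.8
tool_pos: [0.5003, -0.0411, 0.0744]
ee_rot: [[-0.167, 0.986, 0.0], [0.986, 0.167, 0.0], [-0.0, 0.0, -1.0]]
force: [0.7, -0.5, -2.1]
finger_gap: 0.201
gripper_force: 58.7
```

Request:
{"name": "carry_out", "arguments": {"rows": [[-10,-2,0,0],[-20,-4,0,0],[-20,-4.5,0,0],[-20,-4.5,0,0]]}}

```text
time: 9.3
tool_pos: [0.4991, -0.0616, 0.0743]
ee_rot: [[-0.166, 0.986, 0.0], [0.986, 0.166, 0.0], [0.0, 0.0, -1.0]]
force: [0.8, 0.5, -1.9]
finger_gap: 0.197
gripper_force: 58.7
```

Request:
{"name": "carry_out", "arguments": {"rows": [[0,-0.5,0,0],[0,-1,0,0],[0,-1,0,0]]}}

```text
time: 9.68
tool_pos: [0.4982, -0.0615, 0.0743]
ee_rot: [[-0.167, 0.986, -0.0], [0.986, 0.167, 0.0], [0.0, -0.0, -1.0]]
force: [0.1, 0.3, -1.7]
finger_gap: 0.205
gripper_force: 58.7
```

Request:
{"name": "carry_out", "arguments": {"rows": [[0,-0.3,0,0],[0,-0.5,0,0],[0,-0.5,0,0]]}}

```text
time: 10.05
tool_pos: [0.498, -0.0617, 0.0744]
ee_rot: [[-0.167, 0.986, 0.001], [0.986, 0.167, 0.0], [0.0, 0.001, -1.0]]
force: [0.8, 0.4, -1.7]
finger_gap: 0.2
gripper_force: 58.7
```

Request:
{"name": "carry_out", "arguments": {"rows": [[0,-0.3,0,0],[0,-0.5,0,0],[0,-0.5,0,0]]}}

```text
time: 10.42
tool_pos: [0.4979, -0.0617, 0.0744]
ee_rot: [[-0.167, 0.986, 0.001], [0.986, 0.167, 0.0], [0.0, 0.001, -1.0]]
force: [3.2, 1.8, -3.6]
finger_gap: 0.206
gripper_force: 58.5
```

Request:
{"name": "carry_out", "arguments": {"rows": [[0,-0.3,0,0],[0,-0.5,0,0],[0,-0.5,0,0]]}}

```text
time: 10.8
tool_pos: [0.4978, -0.0617, 0.0745]
ee_rot: [[-0.167, 0.986, 0.002], [0.986, 0.167, 0.0], [0.0, 0.002, -1.0]]
force: [4.8, 1.2, -5.3]
finger_gap: 0.198
gripper_force: 58.5
```

Request:
{"name": "carry_out", "arguments": {"rows": [[0,0.7,0,0],[-10,0.7,0,0],[-20,0.7,0,0],[-30,0.8,0,0],[-40,0.8,0,0],[-50,0.8,0,0],[-55,0.8,0,0],[-55,0.8,0,0],[-55,0.8,0,0]]}}

```text
time: 11.92
tool_pos: [0.5073, -0.1167, 0.0745]
ee_rot: [[-0.166, 0.986, 0.001], [0.986, 0.166, -0.0], [-0.001, 0.001, -1.0]]
force: [6.0, 0.9, -3.0]
finger_gap: 0.201
gripper_force: 59.0
```

Request:
{"name": "carry_out", "arguments": {"rows": [[-5,0,0,0],[-10,0,0,0],[-15,0,0,0],[-15,0,0,0]]}}

```text
time: 12.42
tool_pos: [0.5097, -0.1307, 0.0744]
ee_rot: [[-0.167, 0.986, 0.001], [0.986, 0.167, 0.001], [0.0, 0.001, -1.0]]
force: [4.7, 3.0, -2.3]
finger_gap: 0.199
gripper_force: 59.0
```

Request:
{"name": "carry_out", "arguments": {"rows": [[0,0.8,0,0],[-5,0.8,0,0],[-10,0.8,0,0],[-15,0.9,0,0],[-15,0.9,0,0]]}}

```text
time: 13.05
tool_pos: [0.5125, -0.1467, 0.0742]
ee_rot: [[-0.166, 0.986, -0.0], [0.986, 0.166, -0.001], [-0.001, -0.0, -1.0]]
force: [3.4, 0.2, -3.5]
finger_gap: 0.201
gripper_force: 59.0
```

Request:
{"name": "carry_out", "arguments": {"rows": [[-5,0,0,0],[-10,0.1,0,0],[-10,0.1,0,0]]}}

```text
time: 13.42
tool_pos: [0.5142, -0.1564, 0.0742]
ee_rot: [[-0.166, 0.986, -0.0], [0.986, 0.166, -0.001], [-0.001, -0.0, -1.0]]
force: [3.4, 0.0, -2.9]
finger_gap: 0.207
gripper_force: 59.1
```

Request:
{"name": "carry_out", "arguments": {"rows": [[-4,0.3,0,0],[-8,0.4,0,0],[-8,0.4,0,0]]}}

```text
time: 13.8
tool_pos: [0.5156, -0.1642, 0.0742]
ee_rot: [[-0.166, 0.986, -0.001], [0.986, 0.166, -0.001], [-0.001, -0.001, -1.0]]
force: [2.3, 0.1, -3.0]
finger_gap: 0.204
gripper_force: 59.0
```

Request:
{"name": "carry_out", "arguments": {"rows": [[-3,0,0,0],[-6,0,0,0],[-6,0,0,0]]}}

```text
time: 14.18
tool_pos: [0.5166, -0.1698, 0.0742]
ee_rot: [[-0.166, 0.986, -0.001], [0.986, 0.166, -0.001], [-0.0, -0.001, -1.0]]
force: [0.6, -0.4, -1.8]
finger_gap: 0.203
gripper_force: 59.1
```

Request:
{"name": "carry_out", "arguments": {"rows": [[-2,0,0,0],[-4,0,0,0],[-4,0,0,0]]}}

```text
time: 14.55
tool_pos: [0.5174, -0.1734, 0.0742]
ee_rot: [[-0.166, 0.986, -0.001], [0.986, 0.166, -0.0], [-0.0, -0.001, -1.0]]
force: [-0.3, 0.0, -2.1]
finger_gap: 0.201
gripper_force: 59.1
```

Request:
{"name": "carry_out", "arguments": {"rows": [[-2,0,0,0],[-4,0,0,0],[-4,0,0,0]]}}

```text
time: 14.92
tool_pos: [0.5185, -0.1772, 0.0743]
ee_rot: [[-0.166, 0.986, 0.0], [0.986, 0.166, -0.0], [-0.0, 0.0, -1.0]]
force: [0.3, -0.1, -2.0]
finger_gap: 0.204
gripper_force: 59.1
```

Request:
{"name": "carry_out", "arguments": {"rows": [[-1.5,0,0,0],[-3,0,0,0],[-3,0,0,0]]}}

```text
time: 15.3
tool_pos: [0.5189, -0.1801, 0.0743]
ee_rot: [[-0.167, 0.986, 0.0], [0.986, 0.167, -0.0], [-0.0, 0.0, -1.0]]
force: [0.0, -0.2, -1.7]
finger_gap: 0.199
gripper_force: 59.1
```

Request:
{"name": "carry_out", "arguments": {"rows": [[-1,0,0,0],[-2,0,0,0],[-2,0,0,0]]}}

```text
time: 15.68
tool_pos: [0.5193, -0.182, 0.0743]
ee_rot: [[-0.167, 0.986, 0.0], [0.986, 0.167, -0.0], [-0.0, 0.0, -1.0]]
force: [-1.2, -0.8, -2.0]
finger_gap: 0.204
gripper_force: 59.1
```

Request:
{"name": "carry_out", "arguments": {"rows": [[-1,-0.4,0,0],[-2,-0.4,0,0],[-2,-0.4,0,0]]}}

```text
time: 16.05
tool_pos: [0.5192, -0.1841, 0.0743]
ee_rot: [[-0.167, 0.986, 0.0], [0.986, 0.167, -0.0], [-0.0, 0.0, -1.0]]
force: [-0.2, -0.1, -1.7]
finger_gap: 0.201
gripper_force: 59.1
```

Request:
{"name": "carry_out", "arguments": {"rows": [[-1,-0.2,0,0],[-2,-0.2,0,0],[-2,-0.2,0,0]]}}

```text
time: 16.42
tool_pos: [0.5194, -0.1861, 0.0743]
ee_rot: [[-0.167, 0.986, 0.0], [0.986, 0.167, -0.0], [-0.0, 0.0, -1.0]]
force: [0.2, -0.1, -1.3]
finger_gap: 0.202
gripper_force: 59.1
```

Request:
{"name": "carry_out", "arguments": {"rows": [[-1,0,0,0],[-2,0,0,0],[-2,0,0,0]]}}

```text
time: 16.8
tool_pos: [0.5198, -0.188, 0.0743]
ee_rot: [[-0.167, 0.986, 0.0], [0.986, 0.167, -0.0], [-0.0, 0.0, -1.0]]
force: [0.4, 0.8, -2.7]
finger_gap: 0.2
gripper_force: 59.1
```

Request:
{"name": "carry_out", "arguments": {"rows": [[-1,0,0,0],[-2,0,0,0],[-2,0,0,0]]}}

```text
time: 17.18
tool_pos: [0.5201, -0.19, 0.0744]
ee_rot: [[-0.167, 0.986, 0.0], [0.986, 0.167, -0.0], [-0.0, 0.0, -1.0]]
force: [0.4, -0.1, -1.6]
finger_gap: 0.201
gripper_force: 59.1
```

Request:
{"name": "carry_out", "arguments": {"rows": [[-1,0,0,0],[-2,0,0,0],[-2,0,0,0]]}}

```text
time: 17.55
tool_pos: [0.5204, -0.192, 0.0743]
ee_rot: [[-0.167, 0.986, 0.0], [0.986, 0.167, -0.0], [-0.0, 0.0, -1.0]]
force: [-0.9, 0.1, -1.4]
finger_gap: 0.204
gripper_force: 59.1
```

Request:
{"name": "carry_out", "arguments": {"rows": [[-1,0,0,0],[-1.5,0,0,0],[-1.5,0,0,0]]}}

```text
time: 17.92
tool_pos: [0.5206, -0.1928, 0.0743]
ee_rot: [[-0.167, 0.986, -0.0], [0.986, 0.167, 0.001], [0.001, 0.0, -1.0]]
force: [1.4, 1.1, -1.8]
finger_gap: 0.201
gripper_force: 59.1
```

Request:
{"name": "carry_out", "arguments": {"rows": [[-1,0,0,0],[-1,0,0,0],[-1,0,0,0]]}}

```text
time: 18.3
tool_pos: [0.5207, -0.1937, 0.0743]
ee_rot: [[-0.167, 0.986, -0.0], [0.986, 0.167, 0.001], [0.001, -0.0, -1.0]]
force: [-0.0, 4.4, -2.2]
finger_gap: 0.203
gripper_force: 59.1
```

Request:
{"name": "carry_out", "arguments": {"rows": [[-1,0,0,0],[-1,0,0,0],[-1,0,0,0]]}}

```text
time: 18.68
tool_pos: [0.5208, -0.1945, 0.0742]
ee_rot: [[-0.167, 0.986, -0.0], [0.986, 0.167, 0.001], [0.001, -0.0, -1.0]]
force: [0.1, 4.7, -0.6]
finger_gap: 0.203
gripper_force: 59.2
```

Request:
{"name": "carry_out", "arguments": {"rows": [[-0.5,0,0,0],[-0.5,0,0,0],[-0.5,0,0,0]]}}

```text
time: 19.05
tool_pos: [0.5209, -0.1946, 0.0742]
ee_rot: [[-0.167, 0.986, -0.0], [0.986, 0.167, 0.001], [0.001, -0.0, -1.0]]
force: [-0.3, 5.7, -1.8]
finger_gap: 0.208
gripper_force: 59.2
```

Request:
{"name": "carry_out", "arguments": {"rows": [[-0.5,0,0,0],[-0.5,0,0,0],[-0.5,0,0,0]]}}

```text
time: 19.42
tool_pos: [0.5209, -0.1948, 0.0742]
ee_rot: [[-0.168, 0.986, -0.001], [0.986, 0.168, 0.002], [0.002, -0.0, -1.0]]
force: [-0.7, 6.1, -1.3]
finger_gap: 0.205
gripper_force: 59.2
```

Request:
{"name": "carry_out", "arguments": {"rows": [[-0.5,0,0,0],[-0.5,0,0,0],[-0.5,0,0,0]]}}

```text
time: 19.8
tool_pos: [0.5209, -0.1951, 0.0742]
ee_rot: [[-0.168, 0.986, -0.001], [0.986, 0.168, 0.002], [0.002, -0.0, -1.0]]
force: [-1.0, 6.7, -0.8]
finger_gap: 0.202
gripper_force: 59.2
```

Request:
{"name": "carry_out", "arguments": {"rows": [[-0.4,0,0,0],[-0.4,0,0,0],[-0.4,0,0,0]]}}

```text
time: 20.18
tool_pos: [0.521, -0.1952, 0.0742]
ee_rot: [[-0.168, 0.986, -0.001], [0.986, 0.168, 0.002], [0.002, -0.0, -1.0]]
force: [-0.8, 7.3, 0.1]
finger_gap: 0.2
gripper_force: 59.2
```

Request:
{"name": "carry_out", "arguments": {"rows": [[-0.5,0,0,0],[-0.5,0,0,0],[-0.5,0,0,0],[-0.5,0,0,0]]}}

```text
time: 20.68
tool_pos: [0.521, -0.1954, 0.0742]
ee_rot: [[-0.168, 0.986, -0.001], [0.986, 0.168, 0.003], [0.003, -0.0, -1.0]]
force: [-0.8, 8.1, -0.7]
finger_gap: 0.2
gripper_force: 59.2
```

Request:
{"name": "carry_out", "arguments": {"rows": [[-0.4,0,0,0],[-0.4,0,0,0],[-0.4,0,0,0],[-0.4,0,0,0]]}}

```text
time: 21.18
tool_pos: [0.521, -0.1956, 0.0742]
ee_rot: [[-0.168, 0.986, -0.001], [0.986, 0.168, 0.003], [0.003, -0.001, -1.0]]
force: [-1.1, 8.7, -0.5]
finger_gap: 0.199
gripper_force: 59.2
```

Drag is about 8.8 N with almost no net sideways force, and 3 mm past first touch. Unloading the arm before letting go.

Request:
{"name": "carry_out", "arguments": {"rows": [[1,0,0,0],[2,0,0,0],[2,0,0,0],[2,0,0,0]]}}

```text
time: 21.68
tool_pos: [0.521, -0.1954, 0.0742]
ee_rot: [[-0.167, 0.986, -0.0], [0.986, 0.167, 0.001], [0.001, -0.0, -1.0]]
force: [-1.4, 6.2, -1.8]
finger_gap: 0.203
gripper_force: 59.1
```

Request:
{"name": "carry_out", "arguments": {"rows": [[1.5,0,0,0],[3,0,0,0],[3,0,0,0],[3,0,0,0]]}}

```text
time: 22.18
tool_pos: [0.5209, -0.1947, 0.0742]
ee_rot: [[-0.166, 0.986, 0.001], [0.986, 0.166, -0.002], [-0.002, 0.0, -1.0]]
force: [2.4, -3.1, -8.7]
finger_gap: 0.202
gripper_force: 58.6
```

Request:
{"name": "carry_out", "arguments": {"rows": [[-1,0,0,0],[-1,0,0,0],[-1,0,0,0]]}}

```text
time: 22.55
tool_pos: [0.5208, -0.1947, 0.0742]
ee_rot: [[-0.167, 0.986, 0.0], [0.986, 0.167, -0.001], [-0.001, 0.0, -1.0]]
force: [3.3, -2.9, -9.8]
finger_gap: 0.202
gripper_force: 58.7
```

Request:
{"name": "carry_out", "arguments": {"rows": [[-1,0.5,0.5,0],[-1,0.5,0.5,0],[-1,0.5,0.5,0]]}}

```text
time: 22.92
tool_pos: [0.521, -0.1948, 0.0742]
ee_rot: [[-0.167, 0.986, -0.001], [0.986, 0.167, -0.0], [0.0, -0.001, -1.0]]
force: [-1.3, -0.4, -0.4]
finger_gap: 0.201
gripper_force: 60.2
```

Request:
{"name": "carry_out", "arguments": {"rows": [[-1,0,0,0],[-1.5,0,0,0],[-1.5,0,0,0],[-1.5,0,0,0]]}}

```text
time: 23.42
tool_pos: [0.5211, -0.1954, 0.0738]
ee_rot: [[-0.168, 0.986, -0.001], [0.986, 0.168, 0.001], [0.001, -0.001, -1.0]]
force: [-3.1, 3.2, 4.9]
finger_gap: 0.202
gripper_force: 60.9
```

Request:
{"name": "carry_out", "arguments": {"rows": [[-0.5,0,0,0],[-1,0,0,0],[-1,0,0,0],[-1,0,0,0]]}}

```text
time: 23.92
tool_pos: [0.5212, -0.1957, 0.0737]
ee_rot: [[-0.168, 0.986, -0.002], [0.986, 0.168, 0.002], [0.002, -0.001, -1.0]]
force: [-4.1, 5.6, 4.4]
finger_gap: 0.204
gripper_force: 60.9
```

Request:
{"name": "carry_out", "arguments": {"rows": [[-0.3,-0.6,-0.3,0],[-0.8,-0.6,-0.3,0],[-0.8,-0.6,-0.3,0],[-0.8,-0.6,-0.3,0]]}}

```text
time: 24.42
tool_pos: [0.5211, -0.1959, 0.0737]
ee_rot: [[-0.168, 0.986, -0.001], [0.986, 0.168, 0.003], [0.003, -0.0, -1.0]]
force: [-2.4, 5.9, 1.8]
finger_gap: 0.204
gripper_force: 60.3
```

Request:
{"name": "carry_out", "arguments": {"rows": [[-0.5,0,0,0],[-0.5,0,0,0],[-0.5,0,0,0],[-0.5,0,0,0]]}}

```text
time: 24.92
tool_pos: [0.5211, -0.1959, 0.0737]
ee_rot: [[-0.168, 0.986, -0.001], [0.986, 0.169, 0.004], [0.004, -0.0, -1.0]]
force: [-2.4, 6.7, 1.8]
finger_gap: 0.197
gripper_force: 60.4
```

Request:
{"name": "carry_out", "arguments": {"rows": [[-0.8,-0.3,-0.2,0],[-0.8,-0.3,-0.2,0],[-0.8,-0.3,-0.2,0],[-0.8,-0.3,-0.2,0]]}}

```text
time: 25.42
tool_pos: [0.5211, -0.1961, 0.0737]
ee_rot: [[-0.169, 0.986, -0.001], [0.986, 0.169, 0.004], [0.004, -0.0, -1.0]]
force: [-2.4, 7.8, 1.3]
finger_gap: 0.197
gripper_force: 60.2
```

Request:
{"name": "carry_out", "arguments": {"rows": [[-0.5,0,0,0],[-0.5,0,0,0],[-0.5,0,0,0],[-0.5,0,0,0]]}}

```text
time: 25.92
tool_pos: [0.5212, -0.1963, 0.0737]
ee_rot: [[-0.169, 0.986, -0.001], [0.986, 0.169, 0.005], [0.005, -0.0, -1.0]]
force: [-2.8, 8.3, 2.0]
finger_gap: 0.203
gripper_force: 60.2
```

Request:
{"name": "carry_out", "arguments": {"rows": [[1,0,0,0],[2,0,-0.1,0],[2.5,0,-0.1,0],[2.5,0,-0.1,0]]}}

```text
time: 26.42
tool_pos: [0.5211, -0.196, 0.0737]
ee_rot: [[-0.168, 0.986, -0.0], [0.986, 0.168, 0.002], [0.002, 0.0, -1.0]]
force: [-1.3, 5.8, -3.2]
finger_gap: 0.208
gripper_force: 59.6
```

Request:
{"name": "carry_out", "arguments": {"rows": [[0.7,0.2,0,0],[0.7,0.2,0,0],[0.7,0.2,0,0]]}}

```text
time: 26.8
tool_pos: [0.5211, -0.196, 0.0737]
ee_rot: [[-0.167, 0.986, -0.0], [0.986, 0.167, 0.002], [0.002, 0.0, -1.0]]
force: [0.4, 4.7, -7.3]
finger_gap: 0.2
gripper_force: 59.0
```

Request:
{"name": "carry_out", "arguments": {"rows": [[0.8,0,0.4,0],[0.8,0,0.4,0],[0.8,0,0.4,0]]}}

```text
time: 27.18
tool_pos: [0.521, -0.1959, 0.0737]
ee_rot: [[-0.167, 0.986, 0.0], [0.986, 0.167, 0.001], [0.001, 0.0, -1.0]]
force: [1.2, 5.0, -9.6]
finger_gap: 0.204
gripper_force: 58.8
```

Request:
{"name": "carry_out", "arguments": {"rows": [[0.6,0,0.2,0],[0.6,0,0.2,0],[0.6,0,0.2,0]]}}

```text
time: 27.55
tool_pos: [0.521, -0.1958, 0.0737]
ee_rot: [[-0.167, 0.986, 0.0], [0.986, 0.167, -0.0], [-0.0, 0.0, -1.0]]
force: [1.0, 3.1, -11.0]
finger_gap: 0.201
gripper_force: 58.6
```

Request:
{"name": "carry_out", "arguments": {"rows": [[0,0.2,0.5,0],[0,0.2,0.5,0],[0,0.2,0.5,0]]}}

```text
time: 27.92
tool_pos: [0.521, -0.1958, 0.0737]
ee_rot: [[-0.167, 0.986, 0.0], [0.986, 0.167, -0.0], [-0.0, 0.0, -1.0]]
force: [0.1, 2.5, -3.2]
finger_gap: 0.202
gripper_force: 59.7
```

Forces are near zero apart from the gauge's weight. Letting go.

Request:
{"name": "carry_out", "arguments": {"rows": [[0,0,0,0],[0,0,0,0],[0,0,0,0],[0,0,0,0]], "hand": 0.45}}

```text
time: 28.42
tool_pos: [0.5211, -0.196, 0.0735]
ee_rot: [[-0.167, 0.986, 0.0], [0.986, 0.167, -0.0], [-0.001, 0.0, -1.0]]
force: [0.7, -0.3, 0.0]
finger_gap: 0.454
gripper_force: 0.0
```

```bash
python3 - <<'E'
from workcell import *
import cv2,pickle
from h import *
s=sense();print(s["tool_pos"],np.round(s["force"],2),s["finger_gap"],s["time"])
c=camera("scene");w=camera("wrist");pickle.dump(w,open("w4.pkl","wb"))
p=proj(c,s["tool_pos"]).astype(int);print(p,proj(w,s["tool_pos"]))
a=cv2.resize(c["color"][p[1]-40:p[1]+60,p[0]-50:p[0]+50],(400,400),interpolation=cv2.INTER_CUBIC)
b=cv2.resize(w["color"][130:370,180:420],(400,400),interpolation=cv2.INTER_CUBIC)
cv2.imwrite("pics/s4.png",np.hstack([a,b]))
E
```

```text
[ 0.52108878 -0.19596867  0.07349866] [ 0.67 -0.26  0.01] 0.4535016771787419 28.425
[240 160] [281.11177301 283.5537674 ]
```

View pics/s4.png

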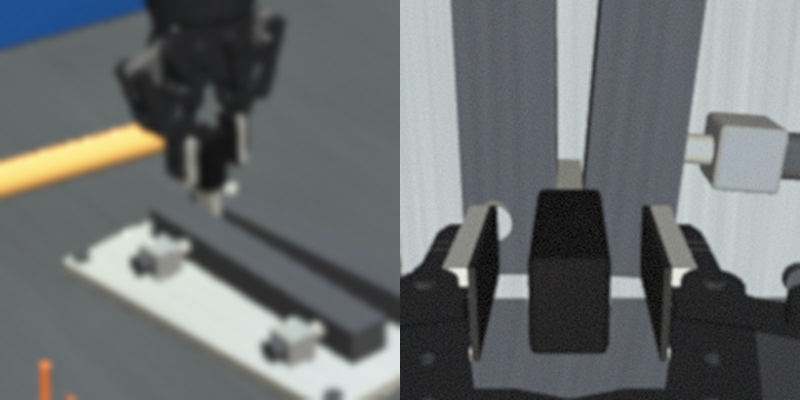

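The crops show the gauge standing upright at the narrow end with both pads clear of the handle and the tool force at zero. Retreating straight up.

Request:
{"name": "carry_out", "arguments": {"rows": [[0,0,-8,0],[0,0,-20,0],[0,0,-45,0],[0,0,-80,0],[0,0,-120,0],[-20,0,-150,0],[-30,0,-170,0],[-30,0,-170,0],[-30,0,-170,0]]}}

```text
time: 29.65
tool_pos: [0.5254, -0.2244, 0.2429]
ee_rot: [[-0.168, 0.986, -0.001], [0.986, 0.168, 0.001], [0.001, -0.001, -1.0]]
force: [-0.6, 0.8, 0.2]
finger_gap: 0.448
gripper_force: 0.0
```

```bash
python3 - <<'E'
from workcell import *
import cv2,pickle
from h import *
s=sense();print(s["tool_pos"],np.round(s["force"],2),s["time"])
c=camera("scene");w=camera("wrist")
a=cv2.resize(c["color"][130:230,190:290],(400,400),interpolation=cv2.INTER_CUBIC)
b=cv2.resize(w["color"][110:350,160:400],(400,400),interpolation=cv2.INTER_CUBIC)
cv2.imwrite("pics/s5.png",np.hstack([a,b]))
E
```

```text
[ 0.52535687 -0.22438653  0.24286155] [-0.59  0.77  0.24] 29.65
```

View pics/s5.png

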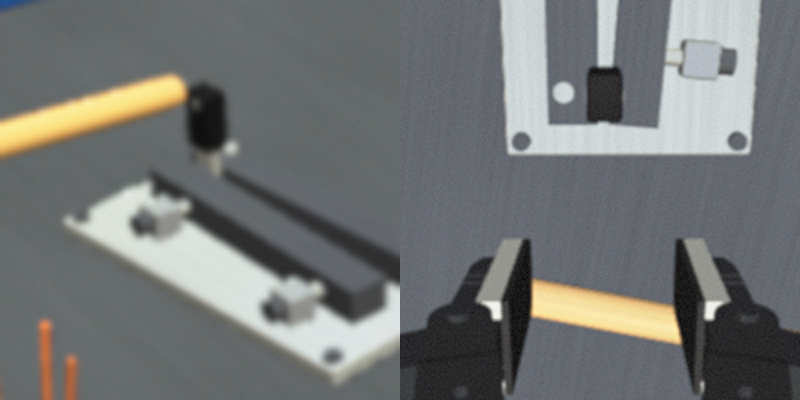

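The gauge stands upright by itself, nipped between both bars, at left-crop (207,125) and right-crop (604,95). The robot is clear, so I'm handing in.

```bash
python3 -c "
from workcell import *
print(sign_off())"
```

```text
the job is handed in; nothing more can be done
None
```

The thin gauge stands upright on its own between the two bars near the narrow end, slid in to about 8.7 N of drag along the gap and released, and the job is handed in at about 30 s; the final squeeze was inferred from the push forces, not re-tested after release.

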